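# Ready the kitchen scale for weighing into a cup

## Robot

A 6-joint arm with a two-finger parallel gripper is mounted at the origin on a cart in front of the work surface, level with it; the furniture and walls round the work are solid. World frame = base frame: x ahead of the robot, y to its left, z up, the work surface at z = 0. Lengths are in m, angles in degrees, forces in N, time in s.
With the tool pointing down it reaches from about 0.35 to 0.875 m from the base axis. Payload 4.2 kg.
Tool frame: the origin (TCP) lies between the finger pads; the fingertips stand 14 mm ahead of it and the grasp point (between the pads) lies 5 mm behind it; z points along the fingers, y is the direction in which the jaws open and shut (so a half turn about z gives the same grasp; the last joint's range is limited). The gripper opens to 85 mm and grips with 20 to 120 N. Pads are 22 mm wide; open, the fingers measure 114 mm over their backs; the gripper's body (76 mm by 85 mm) begins 54 mm behind the grasp point. The pads swing forward as they close: fully open they stand 13 mm farther back than shut.
Start: joints at [-48.438, 22.042, 0.453, 0, -68.411, -14.817], TCP at [0.281, -0.558, 0.245] pointing down, gripper open.
Joint ranges: [-179.83, 179.83], [-69.29, 118.12], [-61.27, 80.66], [-181.25, 117.63], [-171.15, -9.14], [-177.46, 177.46]. Speed limits (degrees/s): [159.86, 159.86, 180, 180, 180, 180].

## Interface

Orientations are given as [roll, pitch, yaw] about the fixed x, y, z axes, in that order (R = Rz(yaw) Ry(pitch) Rx(roll)).
In Python, from cell import get_obs, capture, sign_off gives the robot as it stands.
- The arm moves only by the shell command python3 -m crank 'ROWS'. ROWS is JSON, a list of rows, each a list of 3 entries, a list of its own where there are three numbers: the turn, a rotation vector about the tool's x, y, z in degrees, then the shift along the tool's x, y, z in m, then the closure, from 0 (fully open) to 1 (shut). A call has 1 to 20 rows; each row is the pose to reach, as a shift and turn from the pose commanded when the call began, along the tool's axes at that moment; what a row does not reach only later rows make up. A row lasts 1/12 s, in which the tool goes at most 41.7 mm and 7.16 degrees, less where a joint would pass 70% of its speed; a pose out of reach is approached as far as the arm can. A call with a gripper value outside its range is refused whole. The fingers move at their own pace and stop on an object; the grip force is fixed at half the most. Time passes only in rows, so rows that repeat a pose let the fingers close. It gives the time, the measured TCP pose, the force and the opening at its end, in the units of the state.
- get_obs(): the state, without advancing time (a new reading comes with each control period).
- capture(name): name is "scene" or "top"; returns a dict with "frame" (480x640x3 uint8, blue, green, red), "intrinsics" (3x3 intrinsics, pixels), "R" (3x3) and "t" (3): a world point X has camera coordinates R X + t. Camera axes: x right, y down, z forward; pixel columns grow to the right and rows downward; lengths in m; the calibration is good to about 2 mm. A picture is of the moment at which its call begins. There is no depth.
- sign_off(): hands the job in, once; it reports no verdict.
The state is a dict: "time_s": time; "q": joint angles; "joint_velocities": joint speeds; "joint_torque": joint torques, N m; "eef_pos": TCP position; "tcp_rot": TCP orientation; "contact_force": force on the tool from outside, world axes, zero at the start; "wrist_torque": the same for the moment, N m; "gripper_width": opening from 0.0 (shut) to 1.0 (fully open).
Only numpy, scipy, OpenCV 4.12 (cv2) and the standard library are available. Lean on these libraries where they do the work, as an engineer would, in place of code of your own. Each camera call takes 0.05 s, during which the arm holds its last target.

## Task

Get the kitchen scale ready for weighing into the blue cup: with the pan still empty press the green key (on) and then the blue key (grams), then set the cup down gently, upright, in the middle of the pan and let go of it, and last press the orange key (zero). Press one key at a time, all the way down, and let it spring back up before you go on; leave the tin, the salt shaker and the glass where they are.

Things in the scene. Friction and masses are not known exactly. Their poses are not given: they have to be found in the camera images.
- scale: grey kitchen scale with a blank display, fixed, 235 mm deep (own x), 190 mm wide (own y). Origin on the work surface under its middle; +x points away from the robot, from key strip to pan, +z up. Dark key strip, keys along y at x = -90 mm, its top 30 mm up: three keys in a row, 56 mm apart, in any order. Flat steel pan (160 mm in x, 176 mm in y) centred at x = +32 mm, its top 43 mm up
- pan_center (a point): middle of the pan's top face, 43 mm above the work surface; axes as the scale's
- green_key (a joint): green round key, 32 mm across, on the dark strip of the scale, in an aluminium ring. Joint value: 0 up, 0.006 m fully down; it springs back, about 1.5 N to start it and 4.5 N fully down. This is the 'on' key
- green_top (a point): middle of the green key's top face, 40.5 mm above the work surface when up
- blue_key (a joint): blue round key, 32 mm across, on the dark strip of the scale, in an aluminium ring. Joint value: 0 up, 0.006 m fully down; it springs back, about 1.5 N to start it and 4.5 N fully down. This is the 'grams' key
- blue_top (a point): middle of the blue key's top face, 40.5 mm above the work surface when up
- orange_key (a joint): orange round key, 32 mm across, on the dark strip of the scale, in an aluminium ring. Joint value: 0 up, 0.006 m fully down; it springs back, about 1.5 N to start it and 4.5 N fully down. This is the 'zero' key
- orange_top (a point): middle of the orange key's top face, 40.5 mm above the work surface when up
- cup: light blue cup, upright, 51 mm high, 63 mm across at the rim, 44 mm at the foot, walls about 4 mm, hollow, 0.12 kg. Origin at its underside, 12 mm off the bowl's axis towards the handle; the handle sticks out along own -y to 43 mm from the origin, 10 mm thick, from 16 mm above the underside up to the rim; +z is up, out of the mouth
- cup_center (a point): middle of the cup's foot: on the axis of its round bowl, at the underside; axes as the cup's
- tin: teal tomato tin, 76 mm across, 58 mm high, origin under its centre; a bystander, leave it alone
- salt: clear salt shaker with grey cap, 44 mm across, 90 mm high, origin under its centre; a bystander, leave it alone
- glass: clear glass tumbler, 81 mm across, 92 mm high, origin under its centre; a bystander, leave it alone
Things that resemble listed ones, but are neither listed nor needed, are in the scene too. What is shaped like the cup but purple or yellow is not meant.

How it is judged:
By the outcome, as a careful person would: the job done as asked, in the order asked, and still so for the second after the job is handed in, with the robot touching nothing.
It also fails if it takes over 61 s, if anything falls off the work surface, if the arm or the gripper's body presses on something with over 40 N, if the wrist force passes 120 N, or if a joint passes its speed limit or range.

## Working session

There is one attempt and no reset: what is moved stays moved. The work goes in short steps, Python scripts to look and compute and a shell command to move; the robot and the scene stay as the last step left them, time stands still between calls to the robot, and variables do not carry over. Pictures are saved under pics/ and viewed, and the job is handed in when it is done.

```bash
mkdir -p pics; ls
python3 - <<'E'
from cell import get_obs,capture
import cv2,pickle
d={}
for n in("scene","top"):
    c=capture(n);cv2.imwrite(f"pics/{n}0.png",c["frame"]);d[n]=c
    print(n,c["intrinsics"],c["R"],c["t"])
pickle.dump(d,open("c0.pkl","wb"))
print(get_obs())
E
```

```text
pics
scene [[470.91208144   0.         317.69896926]
 [  0.         470.91208144 236.37647827]
 [  0.           0.           1.        ]] [[-0.56358358 -0.82603923  0.0057212 ]
 [-0.58060785  0.39118703 -0.71404988]
 [ 0.58759515 -0.40574856 -0.70007145]] [0.33206215 0.3699902  0.96248765]
top [[583.20307786   0.         322.7154619 ]
 [  0.         583.20307786 247.10071631]
 [  0.           0.           1.        ]] [[-0.19903051 -0.97986727 -0.01571609]
 [-0.77485884  0.16716708 -0.60963017]
 [ 0.59998386 -0.10915725 -0.79253016]] [0.12779103 0.47868023 1.18758857]
{'time_s': 0.1, 'q': array([-4.84365812e+01,  2.20881840e+01,  3.87975079e-01, -2.52128310e-02,
       -6.84111981e+01, -1.48171583e+01]), 'joint_velocities': array([ 0.00681605, -0.06380431,  0.10554355,  0.17445548, -0.10446008,
       -0.05597223]), 'joint_torque': array([-7.74627224e-04, -3.93319666e+01,  1.88929331e+01,  4.19787258e+00,
       -2.60412089e-03, -7.81985932e-06]), 'eef_pos': array([ 0.28107884, -0.5576818 ,  0.24431446]), 'tcp_rot': array([ 1.79886305e+02, -5.84411928e-03, -1.53263033e+02]), 'contact_force': array([ 0.32000443,  0.02465302, -0.45666518]), 'wrist_torque': array([-0.01060964, -0.02075458,  0.01118265]), 'gripper_width': 1.0018561888043893}
```

View pics/scene0.png

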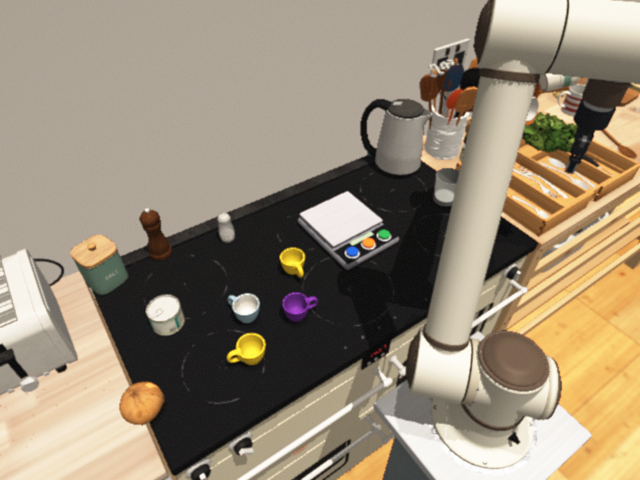

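View pics/top0.png

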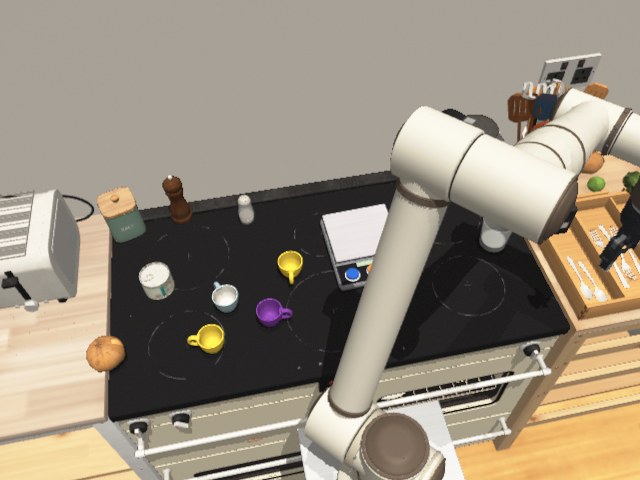

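The scene view shows the blue cup at (246,308) with its handle towards (232,299). The keys are blue (352,252), orange (369,243) and green (384,235), and the pan is near (341,220). Two yellow cups and a purple one stand near the blue cup. Next I'll measure.

```bash
cat > h.py <<'E'
import numpy as np,cv2,pickle
def ray(c,uv,z):
    K,R,t=map(np.array,(c["intrinsics"],c["R"],c["t"]))
    d=R.T@np.linalg.inv(K)@np.array([uv[0],uv[1],1.]);o=-R.T@t
    return o+d*(z-o[2])/d[2]
def proj(c,X):
    p=np.array(c["intrinsics"])@(np.array(c["R"])@np.array(X)+np.array(c["t"]));return p[:2]/p[2]
def blobs(c,lo,hi,box,mina=25):
    h=cv2.cvtColor(c["frame"],cv2.COLOR_BGR2HSV);m=cv2.inRange(h,lo,hi)
    M=np.zeros_like(m);x0,y0,x1,y1=box;M[y0:y1,x0:x1]=m[y0:y1,x0:x1]
    n,l,s,ce=cv2.connectedComponentsWithStats(M)
    return [(s[i],ce[i],(l==i).astype(np.uint8)) for i in range(1,n) if s[i][4]>=mina]
E
python3 - <<'E'
from h import *
d=pickle.load(open("c0.pkl","rb"))
s,t=d["scene"],d["top"]
B=(300,180,410,280)
for n,lo,hi in(("blue",(100,120,80),(125,255,255)),("orange",(5,150,120),(18,255,255)),("green",(45,100,60),(85,255,255))):
    for c,nm,b in((s,"s",B),(t,"t",(320,200,400,300))):
        for st,ce,m in blobs(c,lo,hi,b,15): print(n,nm,st,ce.round(1),ray(c,ce,.0405).round(4))
for c,nm,b in((s,"s",B),(t,"t",(310,195,420,275))):
    for st,ce,m in blobs(c,(0,0,140),(179,60,255),b,400):
        r=cv2.convexHull(cv2.findContours(m,0,2)[0][0]); ap=cv2.approxPolyDP(r,5,True)[:,0]
        print("pan",nm,st,[(tuple(p),ray(c,p,.043).round(3)) for p in ap])
# cup light blue
for c,nm,b in((s,"s",(215,280,275,335)),(t,"t",(200,270,250,325))):
    x0,y0,x1,y1=b
    cv2.imwrite(f"pics/cup_{nm}.png",cv2.resize(c["frame"][y0:y1,x0:x1],None,fx=9,fy=9,interpolation=cv2.INTER_CUBIC))
    h=cv2.cvtColor(c["frame"],cv2.COLOR_BGR2HSV)
    for st,ce,m in blobs(c,(85,15,60),(125,255,255),b,20): print("cup",nm,st,ce)
x=s["frame"][180:280,290:410];cv2.imwrite("pics/scale_s.png",cv2.resize(x,None,fx=6,fy=6,interpolation=cv2.INTER_CUBIC))
E
```

```text
blue s [346 246  13  10 101] [351.8 250.4] [ 0.4942 -0.044   0.0405]
blue t [347 267  12  12 116] [352.2 272.6] [ 0.4937 -0.0457  0.0405]
orange s [362 237  13  11  92] [368.3 242. ] [ 0.4943 -0.0997  0.0405]
green s [378 229  13  10  95] [383.8 233.2] [ 0.4971 -0.1561  0.0405]
pan s [ 300  191   82   55 2432] [((np.int32(347), np.int32(191)), array([ 0.698, -0.18 ,  0.043])), ((np.int32(381), np.int32(224)), array([ 0.528, -0.172,  0.043])), ((np.int32(332), np.int32(245)), array([ 0.538, -0.011,  0.043])), ((np.int32(300), np.int32(213)), array([ 0.693, -0.009,  0.043]))]
pan t [ 335  196   85   79 2915] [((np.int32(419), np.int32(206)), array([ 0.669, -0.273,  0.043])), ((np.int32(419), np.int32(274)), array([ 0.453, -0.206,  0.043])), ((np.int32(335), np.int32(266)), array([ 0.521, -0.008,  0.043])), ((np.int32(397), np.int32(197)), array([ 0.714, -0.224,  0.043]))]
pan t [ 322  204   67   58 2701] [((np.int32(384), np.int32(204)), array([ 0.696, -0.182,  0.043])), ((np.int32(388), np.int32(214)), array([ 0.659, -0.183,  0.043])), ((np.int32(375), np.int32(253)), array([ 0.539, -0.116,  0.043])), ((np.int32(336), np.int32(261)), array([ 0.536, -0.013,  0.043])), ((np.int32(322), np.int32(216)), array([ 0.69 , -0.008,  0.043]))]
cup s [228 294  10  13  70] [231.57142857 298.82857143]
cup s [232 299  28  24 184] [248.16847826 315.29891304]
cup t [213 281   9   9  51] [216.80392157 284.98039216]
cup t [212 293  27  20 159] [227.32075472 305.62893082]
```

View pics/cup_s.png

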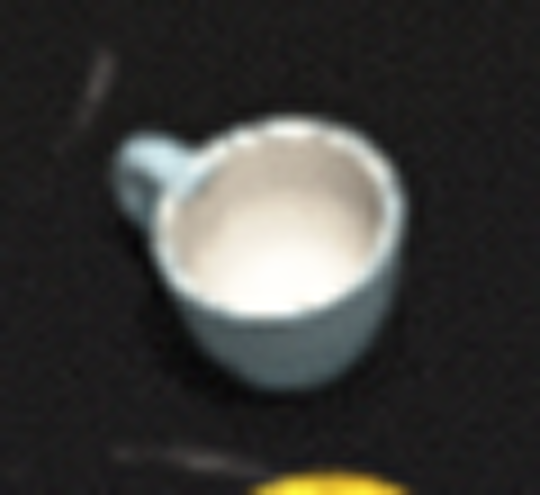

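View pics/cup_t.png

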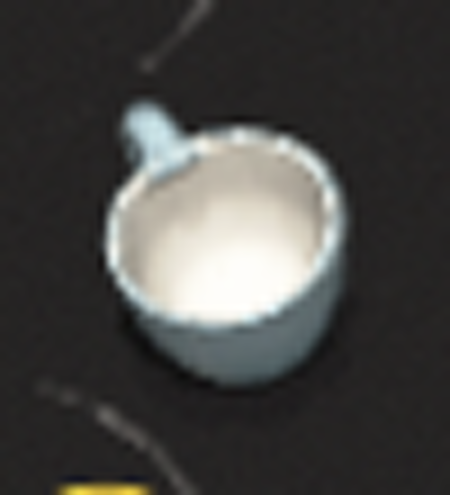

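View pics/scale_s.png

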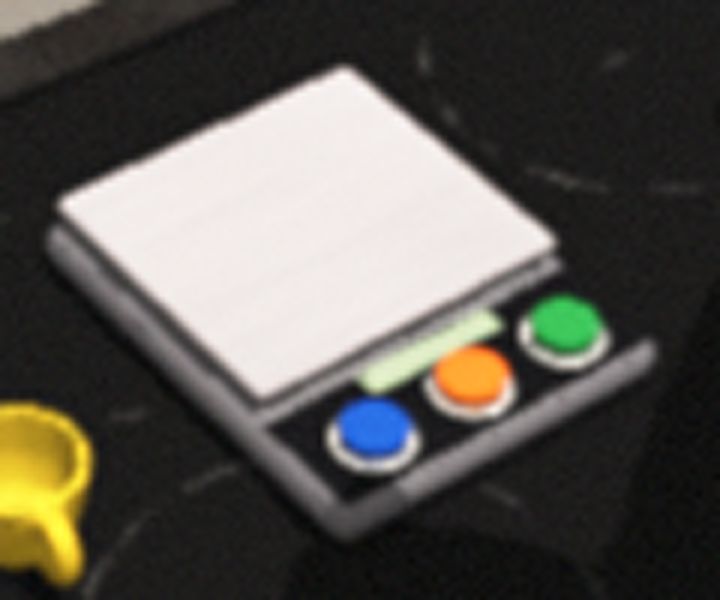

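```bash
cat >> h.py <<'E'
from scipy.spatial.transform import Rotation as Rn
def go(tgt,yaw,cur,curyaw=None):
    """cur=eef_pos,curyaw deg (tool down assumed)"""
    R0=Rn.from_euler('xyz',[180,0,curyaw],degrees=True).as_matrix()
    R1=Rn.from_euler('xyz',[180,0,yaw],degrees=True).as_matrix()
    print("turn",Rn.from_matrix(R0.T@R1).as_rotvec(degrees=True).round(2),"shift",(R0.T@(np.array(tgt)-np.array(cur))).round(4))
E
python3 - <<'E'
from h import *
d=pickle.load(open("c0.pkl","rb"))
s,t=d["scene"],d["top"]
for c,nm,b in((s,"s",(222,286,270,326)),(t,"t",(208,275,245,315))):
    h=cv2.cvtColor(c["frame"],cv2.COLOR_BGR2HSV)
    M=np.zeros(h.shape[:2],np.uint8);x0,y0,x1,y1=b
    g=cv2.cvtColor(c["frame"],cv2.COLOR_BGR2GRAY)
    M[y0:y1,x0:x1]=(g[y0:y1,x0:x1]>75)*255
    M[(h[...,1]>130)]=0
    cn=max(cv2.findContours(M,0,cv2.CHAIN_APPROX_NONE)[0],key=cv2.contourArea)[:,0]
    W=np.array([ray(c,p,.051)[:2] for p in cn])
    print(nm,cv2.boundingRect(cn))
    # rim points: far half (large v-small), exclude handle; algebraic circle on upper-right contour
    o=-np.array(c["R"]).T@np.array(c["t"])
    c0=ray(c,{"s":(245.8,303.8),"t":(224.7,294.8)}[nm],.051)[:2]; print("eyeball rim",c0)
    v=(W-c0); away=(c0-o[:2]);away/=np.linalg.norm(away)
    ang=np.degrees(np.arctan2(v[:,1],v[:,0])); r=np.linalg.norm(v,axis=1)
    tip=W[np.argmax(r*(v@np.array([away[1]*0+1,1])>-9))] 
    for a in range(-180,180,20):
        k=(ang>=a)&(ang<a+20)
        if k.any(): print(a,r[k].mean().round(4),r[k].max().round(4),end=" | ")
    print()
    sel=(v@away>-0.005)
    for it in range(3):
        P=W[sel];A=np.c_[2*P,np.ones(len(P))];x=np.linalg.lstsq(A,(P**2).sum(1),rcond=None)[0]
        rr=np.linalg.norm(W-x[:2],axis=1);R=np.sqrt(x[2]+x[:2]@x[:2]);print("circ",x[:2],R)
        sel=(( W-x[:2])@away>-0.005)&(abs(rr-.0315)<.004)
for n,c,p in(("glass",s,(446,203)),("salt",s,(228,240)),("tin",s,(166,331)),("yel1",s,(293,274)),("yel2",s,(251,363)),("pur",s,(296,319)),("htip_s",s,(228.5,298)),):
    print(n,ray(c,p,.04 if n[0]=='h' else 0).round(3))
print(ray(t,(214.5,283),.04))
go((.497,-.156,.080),-90,(.281,-.558,.245),-153.26)
E
```

```text
s (228, 293, 32, 30)
eyeball rim [0.48715523 0.27366057]
-180 0.039 0.0426 | -160 0.0328 0.035 | -140 0.0314 0.032 | -120 0.0312 0.0319 | -100 0.0315 0.032 | -80 0.0325 0.0335 | -60 0.0325 0.0334 | -40 0.0325 0.0331 | -20 0.0328 0.0337 | 0 0.037 0.0441 | 20 0.0479 0.0502 | 40 0.0399 0.0445 | 60 0.033 0.0343 | 80 0.0338 0.0343 | 100 0.0352 0.0361 | 120 0.0414 0.044 | 140 0.0497 0.052 | 160 0.0484 0.0507 | 
circ [0.49374468 0.27763038] 0.033184610110371805
circ [0.49132316 0.27687125] 0.03255974392295463
circ [0.48822653 0.27578525] 0.03313993418362288
t (211, 281, 28, 31)
eyeball rim [0.4875793  0.27239656]
-180 0.0469 0.0481 | -160 0.041 0.0443 | -140 0.035 0.0362 | -120 0.0315 0.0323 | -100 0.0313 0.0322 | -80 0.0315 0.0321 | -60 0.0318 0.0324 | -40 0.0314 0.0322 | -20 0.0316 0.0319 | 0 0.0362 0.044 | 20 0.0441 0.0494 | 40 0.032 0.0327 | 60 0.0317 0.0328 | 80 0.0316 0.033 | 100 0.0317 0.0325 | 120 0.0332 0.0338 | 140 0.0381 0.0406 | 160 0.0449 0.0463 | 
circ [0.4975357  0.27582852] 0.02891649207653922
circ [0.50044848 0.27567062] 0.02965102217478882
circ [0.50428612 0.27505169] 0.02954116424521362
glass [ 0.523 -0.431  0.   ]
salt [0.751 0.195 0.   ]
tin [0.559 0.452 0.   ]
yel1 [0.542 0.111 0.   ]
yel2 [0.372 0.328 0.   ]
pur [0.417 0.181 0.   ]
htip_s [0.534 0.297 0.04 ]
[0.53509369 0.29467721 0.04      ]
turn [  0.     0.   -63.26] shift [-0.3738  0.2618  0.165 ]
```

Run:
```python
from h import *
go((.4965,-.156,.080),-153.26,(.281,-.558,.245),-153.26)
```

```text
turn [0. 0. 0.] shift [-0.3733  0.262   0.165 ]
```

```bash
python3 -m crank '[[[0,0,0],[-0.3733,0.262,0],1],[[0,0,0],[-0.3733,0.262,0],1],[[0,0,0],[-0.3733,0.262,0],1],[[0,0,0],[-0.3733,0.262,0],1],[[0,0,0],[-0.3733,0.262,0],1],[[0,0,0],[-0.3733,0.262,0],1],[[0,0,0],[-0.3733,0.262,0],1],[[0,0,0],[-0.3733,0.262,0],1],[[0,0,0],[-0.3733,0.262,0],1],[[0,0,0],[-0.3733,0.262,0],1],[[0,0,0],[-0.3733,0.262,0],1],[[0,0,0],[-0.3733,0.262,0],1],[[0,0,0],[-0.3733,0.262,0.05],1],[[0,0,0],[-0.3733,0.262,0.08],1],[[0,0,0],[-0.3733,0.262,0.11],1],[[0,0,0],[-0.3733,0.262,0.14],1],[[0,0,0],[-0.3733,0.262,0.165],1],[[0,0,0],[-0.3733,0.262,0.165],1],[[0,0,0],[-0.3733,0.262,0.165],1]]'
python3 - <<'E'
from cell import *
import cv2
c=capture("scene");x=c["frame"][140:300,270:470];cv2.imwrite("pics/a1.png",cv2.resize(x,None,fx=4,fy=3.75))
cv2.imwrite("pics/a1t.png",cv2.resize(capture("top")["frame"],(800,600)))
E
```

```text
time_s: 1.68
eef_pos: [0.4959, -0.1564, 0.0794]
tcp_rot: [179.9, -0.2, -153.2]
contact_force: [0.4, -0.5, -0.2]
gripper_width: -0.003
```

View pics/a1.png

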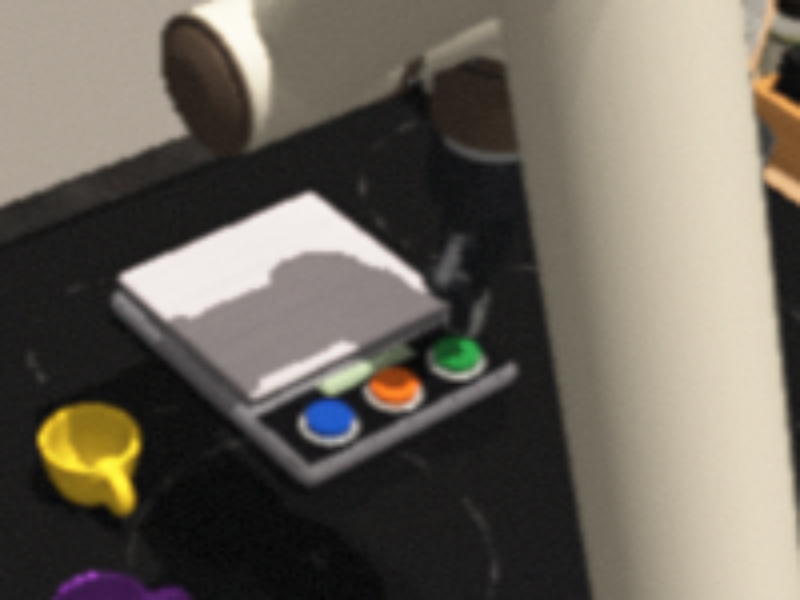

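View pics/a1t.png

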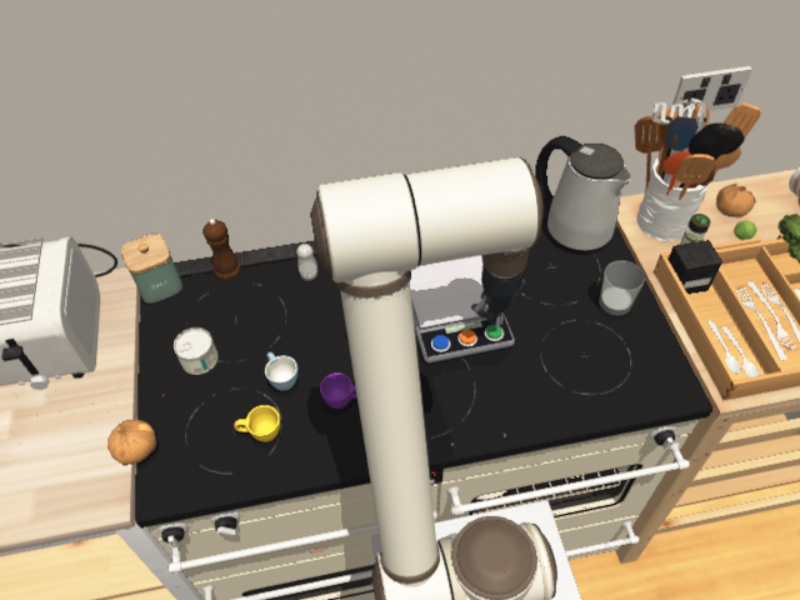

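The scene view shows the shut fingertips just above the green key: tip near (460,330) and key (457,355) in the crop. The top view agrees. Now I'll press.

```bash
python3 -m crank '[[[0,0,0],[0,0,0.012],1],[[0,0,0],[0,0,0.02],1],[[0,0,0],[0,0,0.024],1],[[0,0,0],[0,0,0.027],1],[[0,0,0],[0,0,0.029],1],[[0,0,0],[0,0,0.029],1]]'
python3 - <<'E'
from h import *
from cell import *
print(get_obs()["contact_force"])
t=capture("top")
for uv in((352,273.6),(373.6,270.4),(396,265.6)): print(ray(t,uv,.0405))
E
```

```text
time_s: 2.28
eef_pos: [0.497, -0.1562, 0.0517]
tcp_rot: [-180.0, 0.0, -153.2]
contact_force: [-1.3, -0.4, 2.3]
gripper_width: -0.0
[-1.30992535 -0.36364655  2.29357067]
[ 0.4909795  -0.04451847  0.0405    ]
[ 0.48915049 -0.09957759  0.0405    ]
[ 0.49165849 -0.1583249   0.0405    ]
```

```bash
python3 -m crank '[[[0,0,0],[0,0,0.0015],1],[[0,0,0],[0,0,0.003],1],[[0,0,0],[0,0,0.004],1],[[0,0,0],[0,0,0.0045],1],[[0,0,0],[0,0,0.0045],1]]'
python3 - <<'E'
from cell import *
import cv2
c=capture("scene");x=c["frame"][190:270,330:410];cv2.imwrite("pics/a2.png",cv2.resize(x,None,fx=7,fy=7))
E
```

```text
time_s: 2.75
eef_pos: [0.4971, -0.1562, 0.0482]
tcp_rot: [-180.0, 0.0, -153.2]
contact_force: [-2.4, 1.1, 12.2]
gripper_width: -0.001
```

View pics/a2.png

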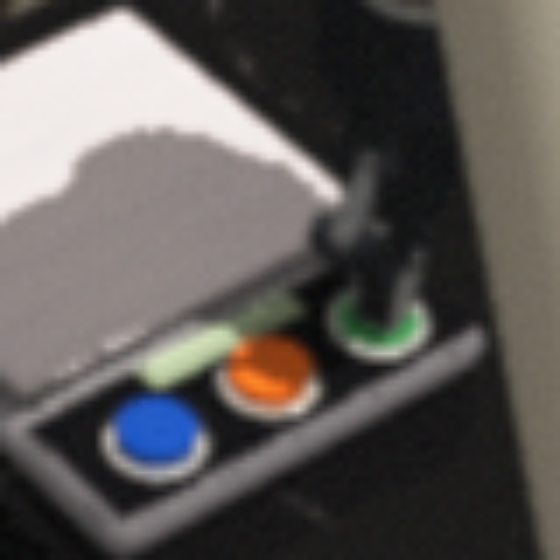

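The wrist force is 12 N at TCP z 48.2 mm. The key bottomed, as expected at about 48.5 mm. Lift and go to blue.

```bash
python3 -m crank '[[[0,0,0],[0,0,-0.012],1],[[0,0,0],[0,0,-0.03],1],[[0,0,0],[0,0,-0.03],1],[[0,0,0],[-0.0477,0.1009,-0.03],1],[[0,0,0],[-0.0477,0.1009,-0.03],1],[[0,0,0],[-0.0477,0.1009,-0.03],1],[[0,0,0],[-0.0477,0.1009,-0.03],1],[[0,0,0],[-0.0477,0.1009,-0.03],1],[[0,0,0],[-0.0477,0.1009,-0.03],1],[[0,0,0],[-0.0477,0.1009,-0.018],1],[[0,0,0],[-0.0477,0.1009,-0.012],1],[[0,0,0],[-0.0477,0.1009,-0.012],1]]'
python3 - <<'E'
from cell import *
import cv2
c=capture("scene");x=c["frame"][190:270,330:410];cv2.imwrite("pics/a3.png",cv2.resize(x,None,fx=7,fy=7))
E
```

```text
time_s: 3.8
eef_pos: [0.4926, -0.0457, 0.0573]
tcp_rot: [179.9, -0.2, -153.4]
contact_force: [0.4, -0.0, 0.0]
gripper_width: 0.001
```

View pics/a3.png

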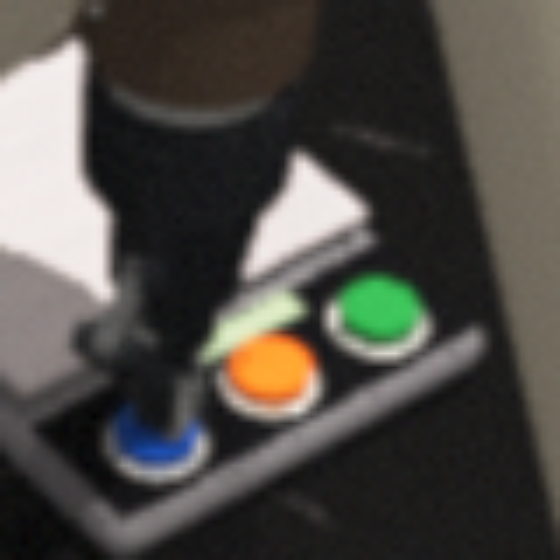

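The green key is back up, and the tip is centred over the blue key at crop (155,420). Press blue.

```bash
python3 -m crank '[[[0,0,0],[0,0,0.004],1],[[0,0,0],[0,0,0.007],1],[[0,0,0],[0,0,0.009],1],[[0,0,0],[0,0,0.0105],1],[[0,0,0],[0,0,0.012],1],[[0,0,0],[0,0,0.012],1],[[0,0,0],[0,0,0.012],1]]'
```

```text
time_s: 4.43
eef_pos: [0.4945, -0.0449, 0.0482]
tcp_rot: [-179.9, 0.1, -153.2]
contact_force: [-1.4, -3.0, 11.9]
gripper_width: -0.001
```

```bash
python3 -m crank '[[[0,0,0],[0,0,-0.012],1],[[0,0,0],[0,0,-0.04],1],[[0,0,0],[0,0,-0.075],1],[[0,0,0],[0,0,-0.095],1],[[0,0,0],[-0.1373,0.2863,-0.095],0],[[0,0,0],[-0.1373,0.2863,-0.095],0],[[0,0,0],[-0.1373,0.2863,-0.095],0],[[0,0,0],[-0.1373,0.2863,-0.095],0],[[0,0,0],[-0.1373,0.2863,-0.095],0],[[0,0,0],[-0.1373,0.2863,-0.095],0],[[0,0,0],[-0.1373,0.2863,-0.095],0],[[0,0,0],[-0.1373,0.2863,-0.095],0],[[0,0,0],[-0.1373,0.2863,-0.095],0],[[0,0,0],[-0.1373,0.2863,-0.095],0],[[0,0,0],[-0.1373,0.2863,-0.095],0],[[0,0,0],[-0.1373,0.2863,-0.095],0]]'
python3 - <<'E'
from cell import *
import cv2
c=capture("scene");x=c["frame"][200:350,200:400];cv2.imwrite("pics/a4.png",cv2.resize(x,None,fx=4,fy=4))
c=capture("top");x=c["frame"][200:350,150:350];cv2.imwrite("pics/a4t.png",cv2.resize(x,None,fx=4,fy=4))
E
```

```text
time_s: 5.77
eef_pos: [0.4873, 0.2718, 0.1415]
tcp_rot: [-180.0, -0.1, -153.3]
contact_force: [0.6, 0.4, -0.4]
gripper_width: 1.0
```

View pics/a4.png

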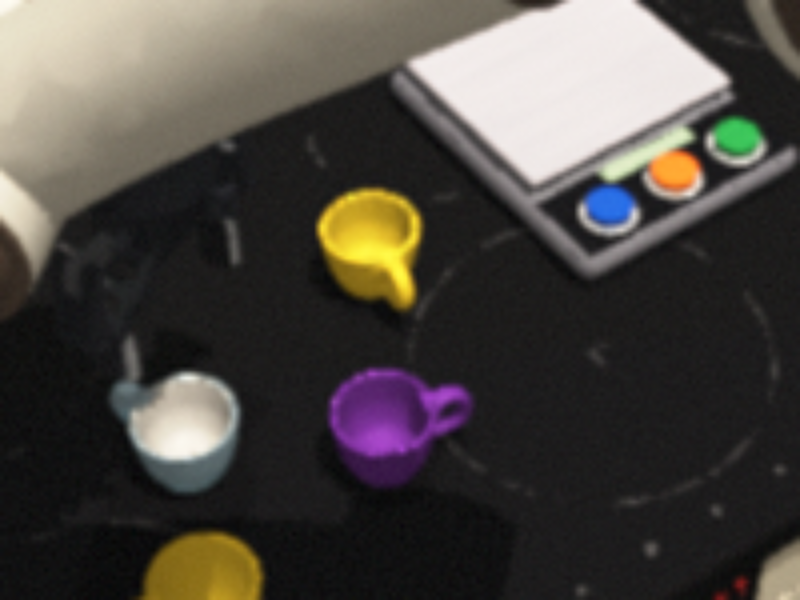

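View pics/a4t.png

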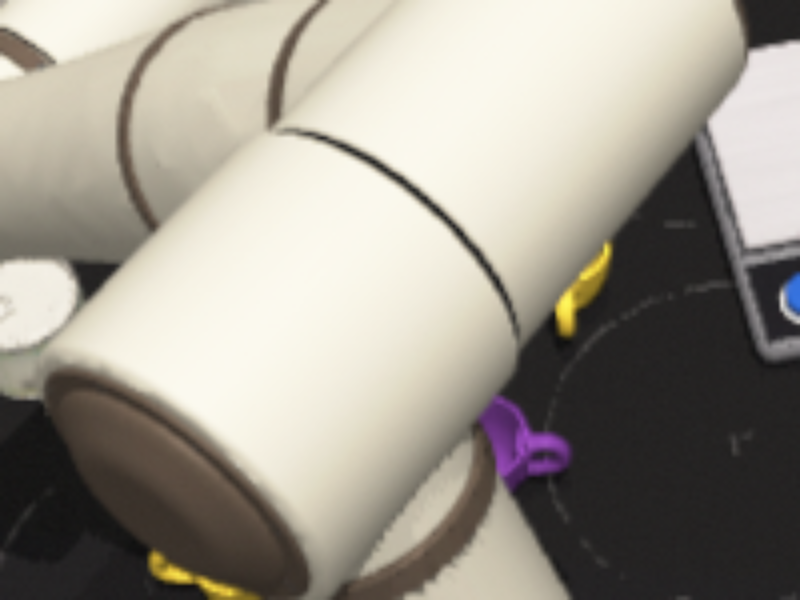

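All three keys are up. The fingers straddle the blue cup: inner faces near crop (132,350) and (230,235), cup at (185,425). Descend.

```bash
python3 -m crank '[[[0,0,0],[0,0,0.03],0],[[0,0,0],[0,0,0.06],0],[[0,0,0],[0,0,0.075],0],[[0,0,0],[0,0,0.09],0],[[0,0,0],[0,0,0.102],0],[[0,0,0],[0,0,0.112],0],[[0,0,0],[0,0,0.112],0]]'
python3 - <<'E'
from cell import *
import cv2
c=capture("scene");x=c["frame"][260:340,200:300];cv2.imwrite("pics/a5.png",cv2.resize(x,None,fx=7,fy=7))
E
```

```text
time_s: 6.45
eef_pos: [0.4869, 0.2713, 0.028]
tcp_rot: [-179.9, -0.2, -153.3]
contact_force: [0.5, 0.0, 0.7]
gripper_width: 1.001
```

View pics/a5.png

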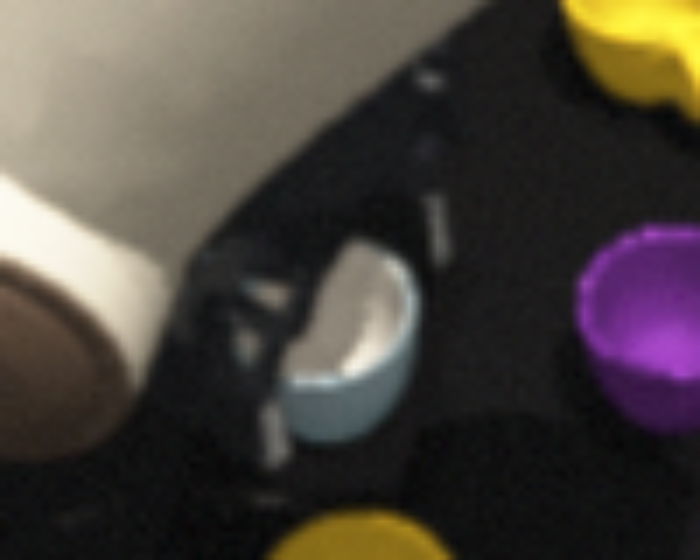

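The cup is between the fingers: pads at (270,435) and (437,230), cup mouth at (355,310). Close.

```bash
python3 -m crank '[[[0,0,0],[0,0,0],0.2],[[0,0,0],[0,0,0],0.25],[[0,0,0],[0,0,0],0.3],[[0,0,0],[0,0,0],0.35],[[0,0,0],[0,0,0],0.4],[[0,0,0],[0,0,0],0.5],[[0,0,0],[0,0,0],0.5],[[0,0,0],[0,0,0],0.5]]'
python3 - <<'E'
from cell import *
import cv2
c=capture("scene");x=c["frame"][260:340,200:300];cv2.imwrite("pics/a6.png",cv2.resize(x,None,fx=7,fy=7))
E
```

```text
time_s: 7.17
eef_pos: [0.4882, 0.2734, 0.0315]
tcp_rot: [180.0, 0.1, -153.2]
contact_force: [-0.9, -0.6, 5.1]
gripper_width: 0.702
```

View pics/a6.png

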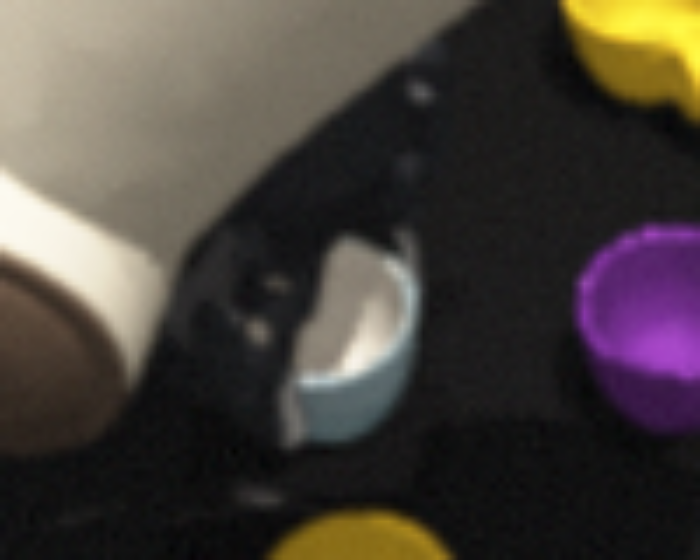

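```bash
python3 -m crank '[[[0,0,0],[0,0,0],0.7],[[0,0,0],[0,0,0],1],[[0,0,0],[0,0,0],1],[[0,0,0],[0,0,-0.005],1],[[0,0,0],[0,0,-0.015],1],[[0,0,0],[0,0,-0.03],1],[[0,0,0],[0,0,-0.05],1],[[0,0,0],[0,0,-0.07],1],[[0,0,0],[0,0,-0.07],1],[[0,0,0],[0,0,-0.07],1]]'
python3 - <<'E'
from cell import *
import cv2
c=capture("scene");x=c["frame"][220:340,200:320];cv2.imwrite("pics/a7.png",cv2.resize(x,None,fx=5,fy=5))
E
```

```text
time_s: 8.05
eef_pos: [0.4881, 0.2734, 0.1014]
tcp_rot: [179.9, 0.2, -153.3]
contact_force: [-0.1, 0.7, -0.3]
gripper_width: 0.699
```

View pics/a7.png

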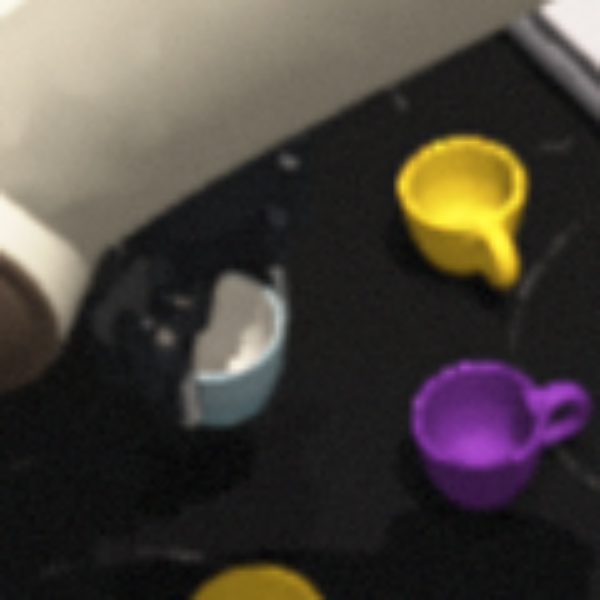

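Cup lifted upright at 59.5 mm opening. Carry it to above the pan centre.

```bash
python3 -m crank '[[[0,0,0],[0,0,-0.015],1],[[0,0,0],[0,0,-0.04],1],[[0,0,0],[0.0021,-0.0155,-0.04],1],[[0,0,0],[0.0062,-0.0465,-0.04],1],[[0,0,0],[0.0114,-0.0853,-0.04],1],[[0,0,0],[0.0166,-0.124,-0.04],1],[[0,0,0],[0.0218,-0.1628,-0.04],1],[[0,0,0],[0.027,-0.2016,-0.04],1],[[0,0,0],[0.0322,-0.2403,-0.04],1],[[0,0,0],[0.0374,-0.2791,-0.04],1],[[0,0,0],[0.0426,-0.3178,-0.04],1],[[0,0,0],[0.0468,-0.3488,-0.04],1],[[0,0,0],[0.05,-0.3721,-0.04],1],[[0,0,0],[0.052,-0.3876,-0.04],1],[[0,0,0],[0.052,-0.3876,-0.04],1],[[0,0,0],[0.052,-0.3876,-0.03],1],[[0,0,0],[0.052,-0.3876,-0.015],1],[[0,0,0],[0.052,-0.3876,0],1],[[0,0,0],[0.052,-0.3876,0],1]]'
python3 - <<'E'
from cell import *
import cv2
c=capture("scene");x=c["frame"][150:280,270:430];cv2.imwrite("pics/a8.png",cv2.resize(x,None,fx=4.6,fy=4.6))
c=capture("top");cv2.imwrite("pics/a8t.png",cv2.resize(c["frame"][150:310,270:470],None,fx=3.5,fy=3.5))
E
```

```text
time_s: 9.68
eef_pos: [0.6122, -0.0955, 0.095]
tcp_rot: [179.7, -0.5, -153.3]
contact_force: [-0.5, 0.2, -2.8]
gripper_width: 0.693
```

View pics/a8.png

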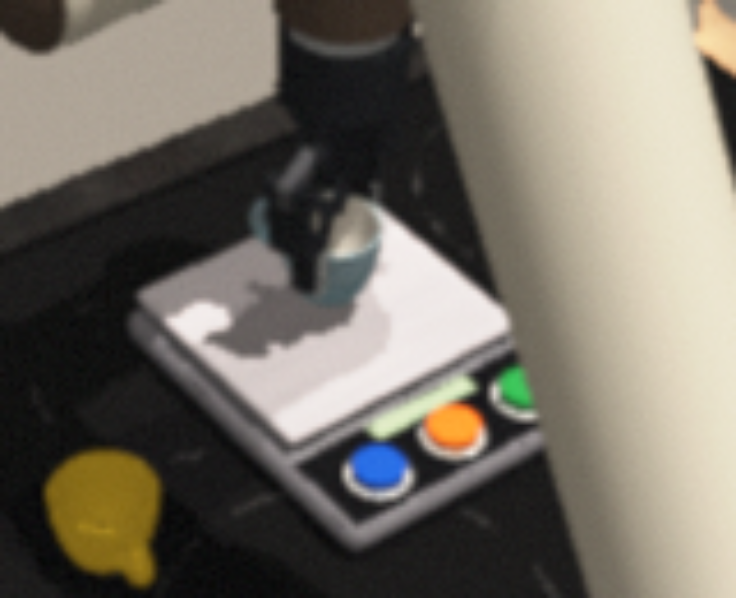

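View pics/a8t.png

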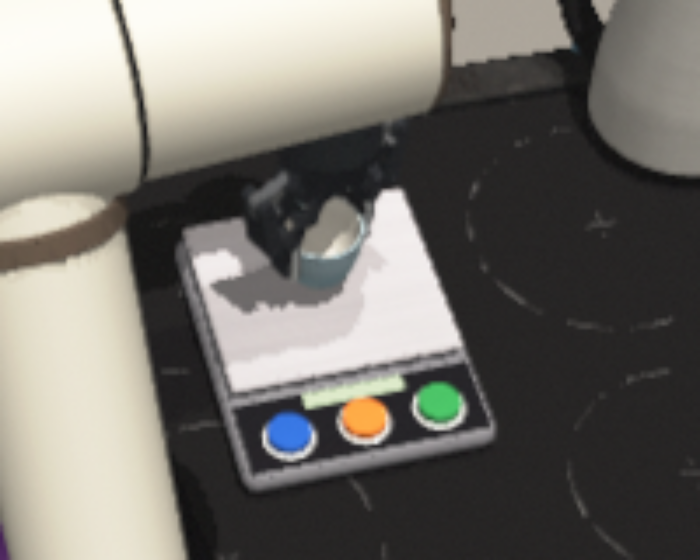

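Run:
```python
from h import *
from cell import *
print(get_obs()["eef_pos"],get_obs()["tcp_rot"],get_obs()["time_s"])
C={n:capture(n) for n in("scene","top")}
P={}
for n,lo,hi in(("blue",(100,120,80),(125,255,255)),("orange",(5,150,120),(18,255,255)),("green",(45,100,60),(85,255,255))):
    for nm,b in(("scene",(300,180,410,280)),("top",(320,230,420,300))):
        for st,ce,m in blobs(C[nm],lo,hi,b,40): print(n,nm,st,ray(C[nm],ce,.0405).round(4))
t=C["top"]
W=[ray(t,(270+(x-1.2)/3.5,150+(y-1.2)/3.5),.043)[:2] for x,y in((185,232),(400,188),(463,352),(232,392))]
print(np.round(W,4),np.mean(W,0))
d0=pickle.load(open("c0.pkl","rb"))["scene"]
W=[ray(d0,(290+x/6-.4,180+y/6-.4),.043)[:2] for x,y in((345,65),(557,243),(262,402),(57,205))]
print(np.round(W,4),np.mean(W,0))
```

```text
[ 0.6147313  -0.09580051  0.09847925] [ 1.79933561e+02 -1.70428889e-01 -1.53178723e+02] 9.7833
blue scene [346 246  13  10 101] [ 0.4942 -0.044   0.0405]
blue top [347 267  12  12 117] [ 0.4938 -0.0456  0.0405]
orange scene [362 237  13  11  92] [ 0.4943 -0.0997  0.0405]
orange top [368 264  12  11 109] [ 0.4944 -0.1009  0.0405]
green scene [378 229   8  10  54] [ 0.4993 -0.1507  0.0405]
green top [390 259  11  11 108] [ 0.4969 -0.1571  0.0405]
[[ 0.69   -0.0099]
 [ 0.6986 -0.1828]
 [ 0.5335 -0.1858]
 [ 0.5337 -0.0128]] [ 0.61393416 -0.09781017]
[[ 0.6997 -0.1823]
 [ 0.5383 -0.1853]
 [ 0.531  -0.0099]
 [ 0.6916 -0.0054]] [ 0.61516021 -0.09574111]
```

```bash
python3 -m crank '[[[0,0,0],[0,-0.001,0.008],1],[[0,0,0],[0,-0.001,0.015],1],[[0,0,0],[0,-0.001,0.02],1],[[0,0,0],[0,-0.001,0.022],1],[[0,0,0],[0,-0.001,0.023],1],[[0,0,0],[0,-0.001,0.024],1],[[0,0,0],[0,-0.001,0.024],1],[[0,0,0],[0,-0.001,0.024],1]]'
```

```text
time_s: 10.55
eef_pos: [0.6163, -0.0976, 0.076]
tcp_rot: [-180.0, 0.0, -153.3]
contact_force: [0.7, -0.4, -1.1]
gripper_width: 0.691
```

```bash
python3 -m crank '[[[0,0,0],[0,0,0.0005],1],[[0,0,0],[0,0,0.001],1],[[0,0,0],[0,0,0.0015],1],[[0,0,0],[0,0,0.0015],1]]'; python3 -m crank '[[[0,0,0],[0,0,0.0005],1],[[0,0,0],[0,0,0.001],1],[[0,0,0],[0,0,0.001],1]]'
```

```text
time_s: 10.88
eef_pos: [0.6162, -0.0975, 0.0746]
tcp_rot: [-180.0, 0.0, -153.2]
contact_force: [0.3, -0.4, 0.5]
gripper_width: 0.691
time_s: 11.13
eef_pos: [0.6163, -0.0975, 0.0745]
tcp_rot: [-180.0, 0.0, -153.2]
contact_force: [-2.8, 1.3, 4.5]
gripper_width: 0.691
```

Contact felt at TCP z 74.5 mm, as predicted. Ease off and open.

```bash
python3 -m crank '[[[0,0,0],[0,0,-0.0005],1],[[0,0,0],[0,0,-0.0005],0.3],[[0,0,0],[0,0,-0.0005],0.28],[[0,0,0],[0,0,-0.0005],0.25],[[0,0,0],[0,0,-0.0005],0.2],[[0,0,0],[0,0,-0.0005],0.1],[[0,0,0],[0,0,-0.0005],0],[[0,0,0],[0,0,-0.0005],0],[[0,0,0],[0,0,-0.0005],0],[[0,0,0],[0,0,-0.0005],0]]';  python3 - <<'E'
from cell import *
import cv2
c=capture("scene");x=c["frame"][150:280,270:430];cv2.imwrite("pics/a9.png",cv2.resize(x,None,fx=4.6,fy=4.6))
E
```

```text
time_s: 11.97
eef_pos: [0.6161, -0.0975, 0.0738]
tcp_rot: [180.0, -0.0, -153.3]
contact_force: [-0.1, 0.2, -0.7]
gripper_width: 1.001
```

View pics/a9.png

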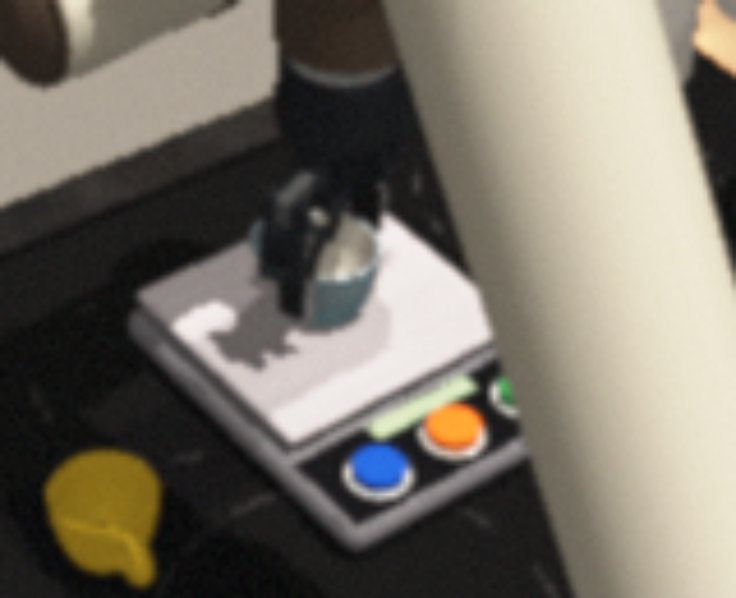

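The cup stands on the pan, free of the open fingers (0 N). Go straight up, move away, shut the fingers and hover over orange.

```bash
python3 -m crank '[[[0,0,0],[0,0,-0.01],0],[[0,0,0],[0,0,-0.03],0],[[0,0,0],[0,0,-0.06],0],[[0,0,0],[0,0,-0.1],0],[[0,0,0],[0,0,-0.1],0],[[0,0,0],[0.1097,0.0523,-0.1],0],[[0,0,0],[0.1097,0.0523,-0.1],1],[[0,0,0],[0.1097,0.0523,-0.1],1],[[0,0,0],[0.1097,0.0523,-0.1],1],[[0,0,0],[0.1097,0.0523,-0.1],1],[[0,0,0],[0.1097,0.0523,-0.1],1],[[0,0,0],[0.1097,0.0523,-0.1],1],[[0,0,0],[0.1097,0.0523,-0.07],1],[[0,0,0],[0.1097,0.0523,-0.04],1],[[0,0,0],[0.1097,0.0523,-0.01],1],[[0,0,0],[0.1097,0.0523,0.005],1],[[0,0,0],[0.1097,0.0523,0.011],1],[[0,0,0],[0.1097,0.0523,0.011],1],[[0,0,0],[0.1097,0.0523,0.011],1]]';  python3 - <<'E'
from cell import *
import cv2
c=capture("scene");x=c["frame"][150:280,270:430];cv2.imwrite("pics/b1.png",cv2.resize(x,None,fx=4.6,fy=4.6))
E
```

```text
time_s: 13.6
eef_pos: [0.496, -0.1002, 0.0632]
tcp_rot: [-180.0, 0.0, -153.2]
contact_force: [0.7, 0.6, 0.5]
gripper_width: -0.003
```

View pics/b1.png

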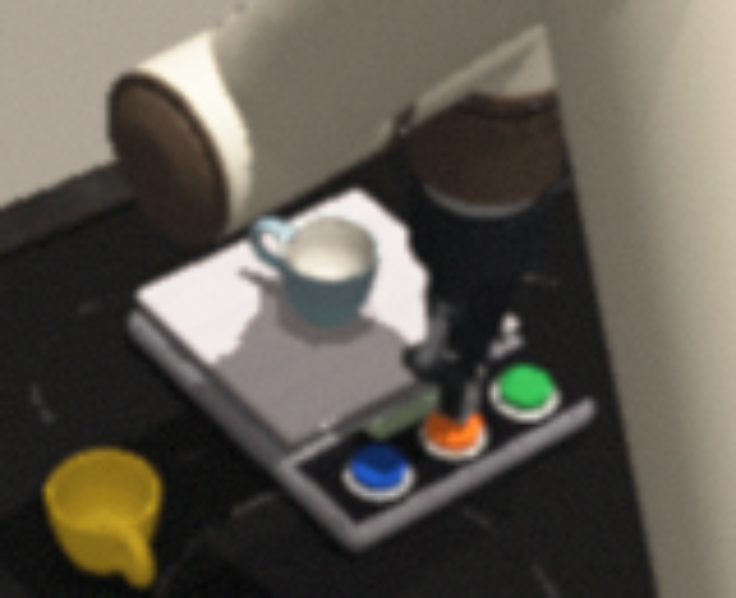

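The cup stands upright on the pan with its rim centre near crop (331,250), and the tip is over orange. I'll check the cup's position numerically before zeroing.

Run:
```python
from h import *
from cell import *
C={n:capture(n) for n in("scene","top")}
c=C["scene"]
print(ray(c,(341.6,203.9),.094), "expected rim px",proj(c,(.6155,-.097,.094)),"foot",proj(c,(.6155,-.097,.043)))
for st,ce,m in blobs(c,(85,40,50),(105,255,255),(320,190,360,225),20): print(st,ce)
x=c["frame"][185:230,315:365];cv2.imwrite("pics/b2.png",cv2.resize(x,None,fx=12,fy=12,interpolation=cv2.INTER_CUBIC))
x=C["top"]["frame"][150:310,270:470];cv2.imwrite("pics/b2t.png",cv2.resize(x,None,fx=3.5,fy=3.5,interpolation=cv2.INTER_CUBIC))
```

```text
[ 0.61184177 -0.09433533  0.094     ] expected rim px [341.59108406 202.83183301] foot [340.84829605 216.59106509]
[334 213  15   7  54] [341.07407407 216.57407407]
```

View pics/b2.png

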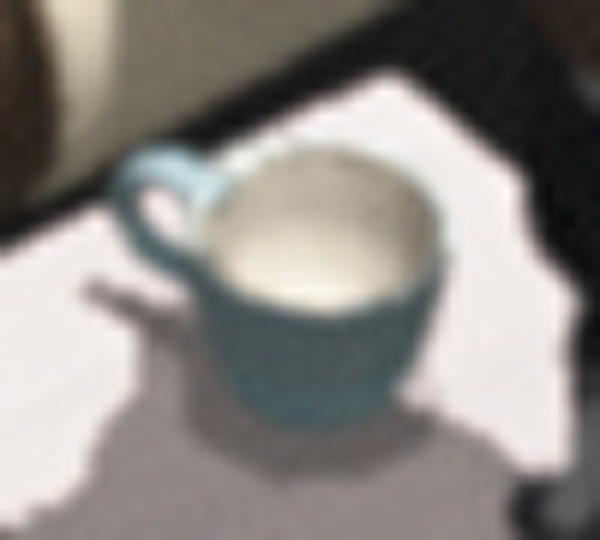

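View pics/b2t.png

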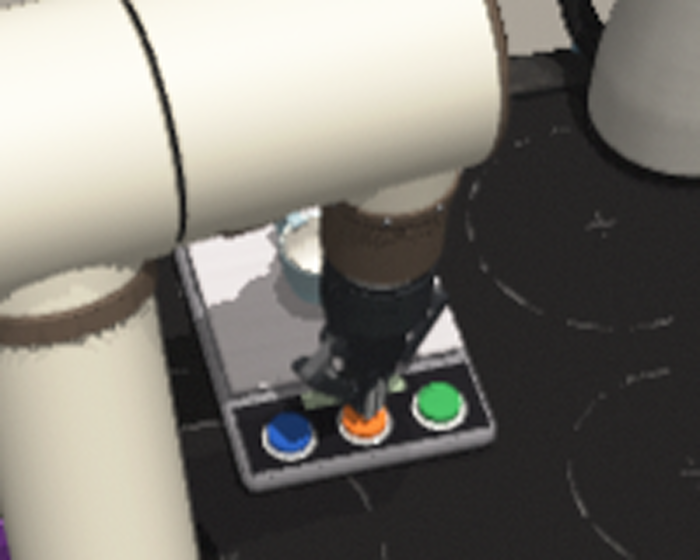

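The cup is within about 3 mm of the pan's middle, which is roughly one pixel. Press orange.

```bash
python3 -m crank '[[[0,0,0],[0,0,0.006],1],[[0,0,0],[0,0,0.009],1],[[0,0,0],[0,0,0.011],1],[[0,0,0],[0,0,0.013],1],[[0,0,0],[0,0,0.0145],1],[[0,0,0],[0,0,0.016],1],[[0,0,0],[0,0,0.016],1],[[0,0,0],[0,0,0.016],1]]'
```

```text
time_s: 14.42
eef_pos: [0.4951, -0.1002, 0.0482]
tcp_rot: [-180.0, 0.0, -153.2]
contact_force: [-1.8, 2.3, 13.0]
gripper_width: -0.001
```

```bash
python3 -m crank '[[[0,0,0],[0,0,-0.008],1],[[0,0,0],[0,0,-0.03],1],[[0,0,0],[0,0,-0.06],1],[[0,0,0],[0,0,-0.1],1],[[0,0,0],[0,0,-0.13],1],[[0,0,0],[0.166,-0.196,-0.13],1],[[0,0,0],[0.166,-0.196,-0.13],1],[[0,0,0],[0.166,-0.196,-0.13],1],[[0,0,0],[0.166,-0.196,-0.13],1],[[0,0,0],[0.166,-0.196,-0.13],1],[[0,0,0],[0.166,-0.196,-0.13],1],[[0,0,0],[0.166,-0.196,-0.13],1],[[0,0,0],[0.166,-0.196,-0.13],1],[[0,0,0],[0.166,-0.196,-0.13],1],[[0,0,0],[0.166,-0.196,-0.13],1]]'
python3 - <<'E'
from cell import *
import cv2
c=capture("scene");cv2.imwrite("pics/c1.png",cv2.resize(c["frame"],(800,600)))
c=capture("top");cv2.imwrite("pics/c1t.png",cv2.resize(c["frame"][150:310,270:470],None,fx=4,fy=3.75,interpolation=cv2.INTER_CUBIC))
E
```

```text
time_s: 15.67
eef_pos: [0.4345, -0.349, 0.1765]
tcp_rot: [179.9, -0.0, -153.2]
contact_force: [0.1, -0.3, 0.4]
gripper_width: 0.003
```

View pics/c1.png

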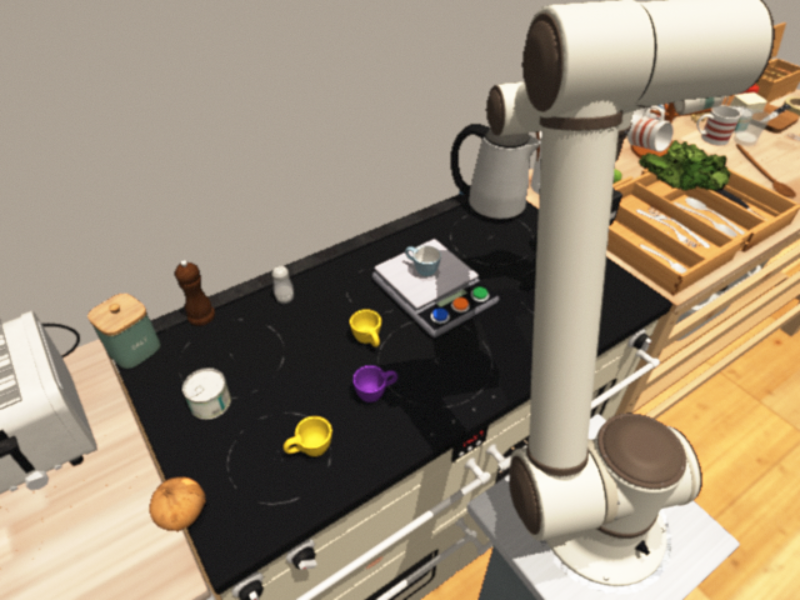

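View pics/c1t.png

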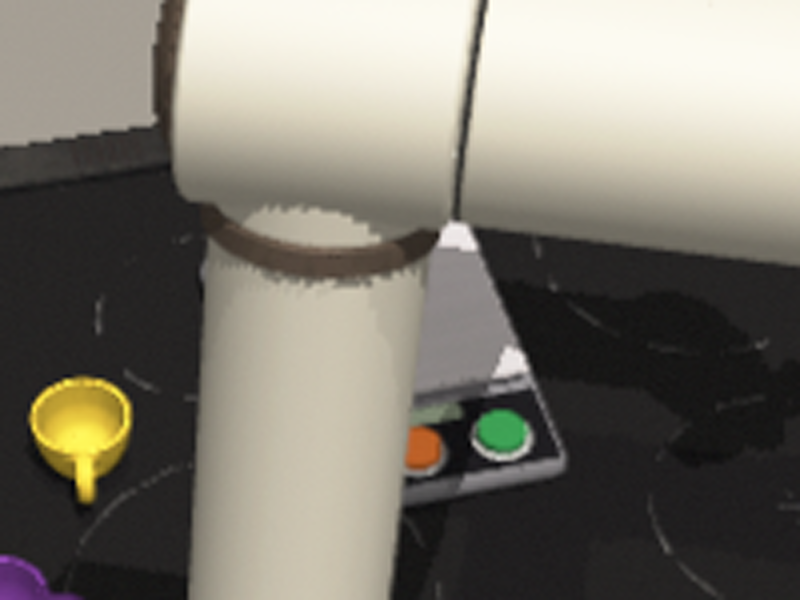

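The scene view shows the cup upright on the pan at (427,262) and all three keys visible, with nothing else moved. Last I'll check the key heights numerically, then hand in.

Run:
```python
from h import *
from cell import *
c=capture("scene")
for n,lo,hi in(("blue",(100,120,60),(125,255,255)),("orange",(3,150,90),(18,255,255)),("green",(45,100,50),(85,255,255))):
    for st,ce,m in blobs(c,lo,hi,(300,225,410,280),30): print(n,st,ce.round(1))
d0=pickle.load(open("c0.pkl","rb"))["scene"]
df=cv2.absdiff(c["frame"],d0["frame"]).max(2)
for n,b in(("salt",(215,205,240,245)),("tin",(145,292,187,336))):
    print(n,df[b[1]:b[3],b[0]:b[2]].mean())
print(c["frame"].shape,get_obs()["contact_force"]); 
x=c["frame"][185:270,315:415];cv2.imwrite("pics/d1.png",cv2.resize(x,None,fx=7,fy=7,interpolation=cv2.INTER_CUBIC))
```

```text
blue [346 246  13  11  99] [351.7 250.7]
orange [363 238  12  10  95] [368.3 242.3]
green [379 229  12  10  93] [383.9 233.3]
salt 4.325
tin 2.4334415584415585
(480, 640, 3) [ 0.00715321  0.89185917 -1.22934557]
```

View pics/d1.png

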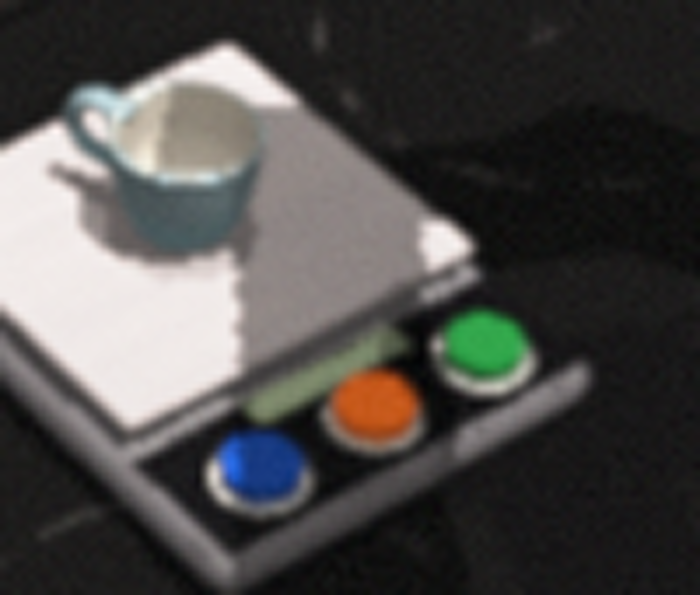

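All three keys are up, within 0.3 px of their first positions. The cup is upright, with its foot near (342,217) against an expected (341,217).

```bash
python3 -c "
from cell import sign_off;print(sign_off())"
```

```text
the job is handed in; nothing more can be done
None
```

The job is done and handed in at about 16 s of the 61 s allowed; the hand-in reports no verdict.

**What I did:** With the pan empty I pressed green, then blue. I gripped the blue cup across its bowl, set it down on the pan, let go and lifted clear. Last I pressed orange. The arm then moved well clear of everything.

**Key presses:** Each key read about 12–13 N at a TCP height of 48.2 mm. That matches fully down, and it is above the key's 4.5 N. In the last picture all three keys were back up, within 0.3 px of where they started.

**Cup:** It touched the pan at the predicted height with about 4.5 N and stood upright and free afterwards. One view put its foot within about 2 mm of the pan's middle; an earlier rim measurement read about 4 to 5 mm off. Because the arm blocked the top camera, I could not confirm the position from a second view.

**Bystanders:** The tin and the salt shaker show no real change from the first picture. The glass was hidden behind the arm in the last pictures. The gripper kept about 10 cm or more clear of it, and I felt no contact.

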